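# Swing the tube rack into line on the rocker and set its speed

## Task

The tube rack stands crooked on the rocker's platform, one end tucked in behind the upright post. Without lifting it, and keeping that end behind the post, swing the rack round the post until it lies along the rear rail and slide it fully home against the end stop rail; then, only once it is home, turn the speed dial so that its pointer stands at the orange mark. Leave everything else standing where it is.

Things in the scene. Friction and masses are not known exactly. Their poses are not given: they have to be found in the camera images.
- shaker: See-saw tube rocker, fixed, about 230 x 400 mm. Origin on the bench; its x axis points to the rear rail (away from the operator), y left to the end stop rail, z up. All in its frame (mm): flat aluminium platform, top z 105, x -115 to 85, y -70 to 172, open at front and right; blue-grey control deck at its right, top z 80, y -215 to -70, with the dial at x -15, y -145.
- post (a point): Foot of the upright retaining post, a rod 12 mm in diameter and 40 mm high with a black rubber sleeve, fixed on the platform at x 15, y 135, z 105 mm in the rocker's frame. Between post and rear rail there is room for the rack's 48 mm width plus 6 mm.
- corner (a point): Inner corner between the rear rail and the end stop rail, at platform level: x 75, y 165, z 105 mm in the rocker's frame. Both are steel strips 18 mm high. The rear rail's inner face lies at x 75, from y -55 to 170; the end stop rail's at y 165, from x -51 to 79. With the rack home its tucked end's middle is 24 mm in front of this corner.
- rack: Loose white tube rack: solid block 190 mm long, 48 wide, 45 high; two rows of light-blue capped tubes, fixed in it, stand up to 80 mm above its underside. 0.22 to 0.45 kg, slides on the platform (friction about 0.6). Origin: middle of the lower edge of the end tucked behind the post; x runs along the rack to its free end, y to the side facing the rear rail, z up.
- rack_heel (a point): Middle of the lower edge of the rack's tucked end (its origin). At the start the rack is turned 18 to 34 degrees off the rail, its free end swung towards the operator; the post stands 0 to 7 mm in front of its front face, 3 to 18 mm in from this end. Home, the rack's x axis points along the rocker's -y axis.
- rack_toe (a point): Middle of the lower edge of the rack's free end, 190 mm from the tucked end.
- dial (a joint): Speed dial angle in rad: 0 is the off stop, grows clockwise seen from above, end of travel 4.5. The orange mark stands at 1.35. It starts between 0 and 0.4. It stays where it is left (friction torque 0.04 N m).
- dial_grip (a point): Point on the dial's vertical axis at the height to grip it, 112 mm above the bench: the dial has a round black skirt, 52 mm across, from 81 to 89 mm above the bench, and on it an upright black bar 44 mm long, 14 mm wide, reaching up to 121 mm. This point's x axis runs along the bar to its pointer end (white line on that half of its top), z up.
- dial_mark (a point): Orange index mark printed on the deck, 16 x 5 mm, its middle 40 mm from the dial's axis, 81 mm above the bench.
- jar: Amber jar with white lid, 42 mm in diameter, 70 mm high, standing loose on the front left of the platform. Origin in its underside. To be left alone.
- saline: Infusion bottle with red top, 78 mm in diameter, 180 mm high, on the bench to the left. Leave alone.
- red_rack: Short white rack with red-capped tubes, 150 x 75 x 80 mm, on the bench to the right. Leave alone.
- dish: Steel instrument dish 130 x 200 x 35 mm on the bench to the left. Leave alone.
- gloves: Light-blue glove box 120 x 230 x 75 mm at the near left. Leave alone.
- drum: Lidded steel drum, 156 mm across, 145 mm high, at the far right. Leave alone.
- wipes: White tub with blue lid, 94 mm across, 69 mm high, at the near right. Leave alone.

How it is judged:
By the outcome, as a careful person would: the job done as asked, in the order asked, and still so for the second after the job is handed in, with the robot touching nothing.
It also fails if it takes over 58 s, if anything falls off the work surface, if the arm or the gripper's body presses on something with over 40 N, if the wrist force passes 120 N, or if a joint passes its speed limit or range.

## Robot

A 6-joint arm with a two-finger parallel gripper is mounted at the origin on the work surface. World frame = base frame: x ahead of the robot, y to its left, z up, the work surface at z = 0. Lengths are in mm, angles in rad, forces in N, time in s.
With the tool pointing down it reaches from about 350 to 975 mm from the base axis. Payload 7.1 kg.
Tool frame: the origin (TCP) lies at the very end of the fingers, on their centre line; the grasp point (between the pads) lies 19 mm behind it (ctrl.pinch_z is the z of the grasp point in the tool frame, in mm); z points along the fingers, y is the direction in which the jaws open and shut (so a half turn about z gives the same grasp; the last joint's range is limited). The gripper opens to 88 mm and grips with 3 to 60 N. Pads are 20 mm wide; open, the fingers measure 115 mm over their backs; the gripper's body (75 mm by 178 mm) begins 61 mm behind the grasp point.
Start: joints at [-1.129, 0.423, 1.63, -0, 1.089, -0.019], TCP at [277.93, -559.786, 222.675] pointing down, gripper open.
Joint ranges: [-3, 3], [-0.9, 2.11], [0.09, 2.58], [-1.31, 4.45], [0.11, 2.69], [-2.54, 2.54]. Speed limits (rad/s): [2.39, 2.39, 3.01, 3.14, 3.14, 3.14].

## Interface

Orientations are given as a rotation vector (axis times angle).
In Python, from workcell import get_obs, optics, ctrl gives the robot as it stands.
- The arm moves only by the shell command python3 -m jog 'ROWS'. ROWS is a JSON object of lists of equal length, an entry for each row: "delta_rot": the turn, a rotation vector about the tool's x, y, z in rad, a list of three; "translation": the shift along the tool's x, y, z in mm, a list of three; "hand": the opening, from -1 (shut) to 1 (fully open). In form: {"delta_rot": [[rx, ry, rz], ...], "translation": [[x, y, z], ...], "hand": [hand, ...]}. A call has 1 to 5 rows; each row is the pose to reach, as a shift and turn from the pose commanded when the call began, along the tool's axes at that moment; what a row does not reach only later rows make up. A row lasts 1/10 s, in which the tool goes at most 50 mm and 8.59 degrees, less where a joint would pass 70% of its speed; a pose out of reach is approached as far as the arm can. A call with a gripper value outside its range is refused whole. The fingers move at their own pace and stop on an object; the grip force is fixed at half the most. Time passes only in rows, so rows that repeat a pose let the fingers close. It gives the time, the measured TCP pose, the force and the opening at its end, in the units of the state.
- get_obs(): the state, without advancing time (a new reading comes with each control period).
- optics.get_image(name): name is "side" or "top"; returns the picture (420x560x3 uint8, red, green, blue); there is no depth.
- optics.calibration(name): a dict with "intrinsics" (3x3 intrinsics, pixels), "cam_to_world" (4x4, takes a point from camera to world coordinates). Camera axes: x right, y up, looking along -z (the intrinsics and any distortion apply to the point x, -y, -z); pixel columns grow to the right and rows downward; lengths in mm; the calibration is good to about 2 mm. A picture is of the moment at which its call begins. calibration takes no time and is no camera call.
- ctrl.close_job(): hands the job in, once; it reports no verdict.
The state is a dict: "t": time; "qpos": joint angles; "qvel": joint speeds; "joint_torque": joint torques, N m; "ee_pos": TCP position; "orientation": TCP orientation; "ft_force": force on the tool from outside, world axes, zero at the start; "moment": the same for the moment, N m; "width": finger opening in mm.
Only numpy, scipy, OpenCV 4.12 (cv2) and the standard library are available. Lean on these libraries where they do the work, as an engineer would, in place of code of your own. Each camera call takes 0.05 s, during which the arm holds its last target. There are 200 camera calls.

## Working session

There is one attempt and no reset: what is moved stays moved. The work goes in short steps, Python scripts to look and compute and a shell command to move; the robot and the scene stay as the last step left them, time stands still between calls to the robot, and variables do not carry over. Pictures are saved under pics/ and viewed, about 8 in all and at most 12, crops included, and the job is handed in when it is done.

```bash
mkdir -p pics; python3 - <<'E'
from workcell import get_obs, optics, ctrl
import cv2,numpy as np
np.set_printoptions(precision=3,suppress=True)
o=get_obs();print({k:np.round(v,3) for k,v in o.items()},ctrl.pinch_z)
for n in("side","top"):
    im=optics.get_image(n);cv2.imwrite(f"pics/{n}0.png",im[:,:,::-1]);c=optics.calibration(n);print(n,c["intrinsics"],c["cam_to_world"],[k for k in c])
E
```

```text
{'t': np.float64(0.0), 'qpos': array([-1.129,  0.424,  1.631, -0.   ,  1.089, -0.019]), 'qvel': array([-0.001,  0.002,  0.   , -0.001,  0.001,  0.   ]), 'joint_torque': array([  0.001, -54.462, -27.366,   0.064,   0.023,  -0.   ]), 'ee_pos': array([ 277.694, -559.279,  221.892]), 'orientation': array([-3.057, -0.717,  0.001]), 'ft_force': array([0.117, 0.722, 0.22 ]), 'moment': array([-0.034,  0.021,  0.029]), 'width': np.float64(87.787)} -18.700000000000003
side [[398.39    0.    278.523]
 [  0.    398.39  210.864]
 [  0.      0.      1.   ]] [[ -0.683   0.567  -0.46  -44.   ]
 [ -0.73   -0.515   0.45  512.175]
 [  0.018   0.643   0.765 971.055]
 [  0.      0.      0.      1.   ]] ['intrinsics', 'cam_to_world']
top [[485.246   0.    277.167]
 [  0.    485.246 213.123]
 [  0.      0.      1.   ]] [[   0.022    0.99    -0.143  259.781]
 [  -1.       0.021   -0.011   -8.688]
 [  -0.008    0.143    0.99  1560.545]
 [   0.       0.       0.       1.   ]] ['intrinsics', 'cam_to_world']
```

View pics/top0.png

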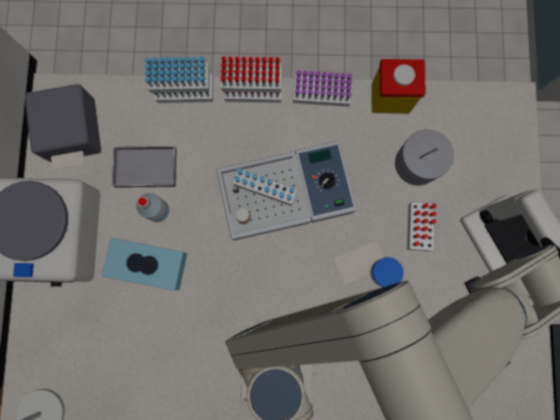

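View pics/side0.png

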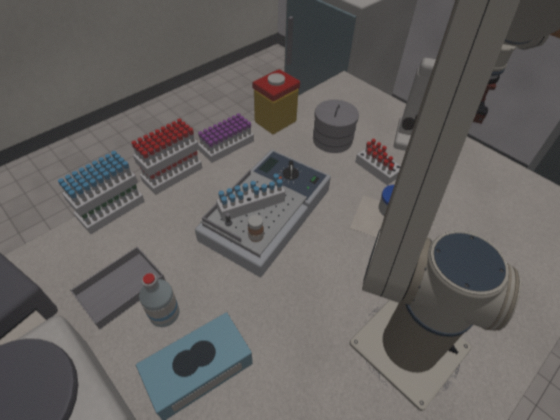

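The top view shows the rocker at about (285,190), rack from (237,175) to (296,200), dial at (327,181) and jar at (243,215). I'll enlarge both views.

```bash
python3 - <<'E'
import cv2
a=cv2.imread("pics/top0.png")[135:245,210:360];b=cv2.imread("pics/side0.png")[145:270,190:340]
a=cv2.resize(a,None,fx=5.3,fy=5.3,interpolation=2);b=cv2.resize(b,None,fx=4.8,fy=4.8,interpolation=2)
cv2.imwrite("pics/topc0.png",a);cv2.imwrite("pics/sidec0.png",b);print(a.shape,b.shape)
E
```

```text
(583, 795, 3) (600, 720, 3)
```

View pics/topc0.png

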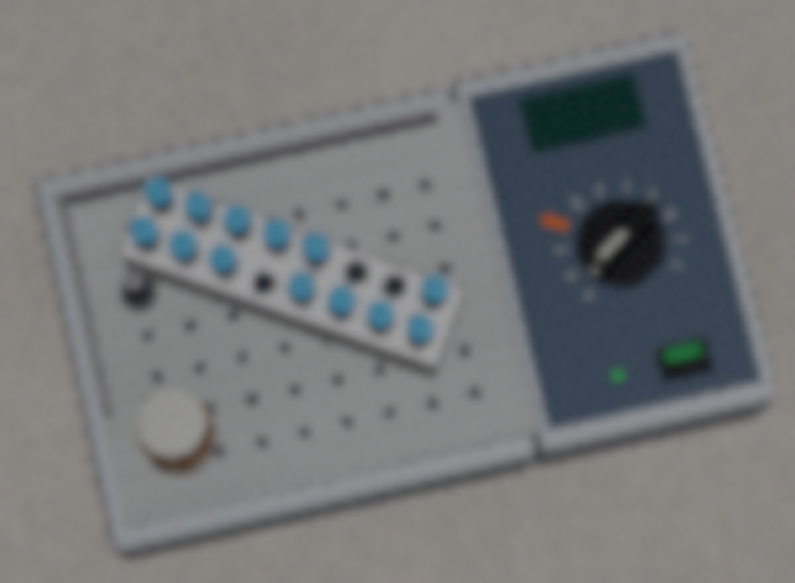

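View pics/sidec0.png

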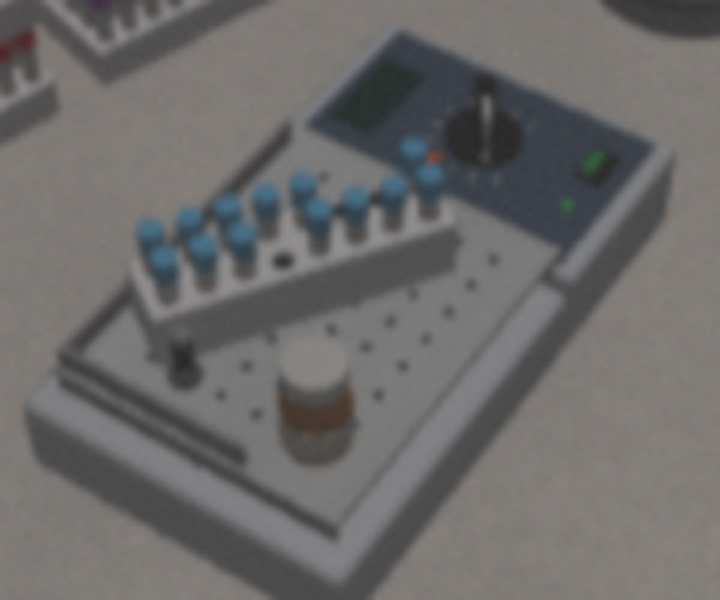

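```bash
cat > h.py <<'E'
import cv2,numpy as np
from workcell import get_obs, optics, ctrl
np.set_printoptions(precision=2,suppress=True)
CAL={n:optics.calibration(n) for n in("side","top")}
def ray(n,u,v):
    c=CAL[n];d=np.linalg.inv(c["intrinsics"])@[u,v,1];T=c["cam_to_world"]
    return T[:3,3],T[:3,:3]@(d*[1,-1,-1])
def onz(n,u,v,z):
    o,d=ray(n,u,v);return (o+d*(z-o[2])/d[2])[:2]
def proj(n,p):
    c=CAL[n];T=c["cam_to_world"];q=T[:3,:3].T@(np.asarray(p,float)-T[:3,3]);q=c["intrinsics"]@(q*[1,-1,-1]);return q[:2]/q[2]
def blobs(im,lo,hi,box,amin=4):
    x0,y0,x1,y1=box;m=cv2.inRange(cv2.cvtColor(np.ascontiguousarray(im[y0:y1,x0:x1]),cv2.COLOR_RGB2HSV),lo,hi)
    n,_,s,c=cv2.connectedComponentsWithStats(m);return [(c[i][0]+x0,c[i][1]+y0,s[i,4]) for i in range(1,n) if s[i,4]>=amin]
E
python3 - <<'E'
from h import *
T=lambda u,v:((u+.5)/5.3-.5+210,(v+.5)/5.3-.5+135)
S=lambda u,v:((u+.5)/4.8-.5+190,(v+.5)/4.8-.5+145)
top=cv2.imread("pics/top0.png")[:,:,::-1];side=cv2.imread("pics/side0.png")[:,:,::-1]
for nm,im,f,(du,dv),(cu,cv_),bt in(("top",top,T,(621,243),(62,203),(210,135,360,245)),("side",side,S,(484,135),(62,358),(190,145,340,270))):
    D=onz(nm,*f(du,dv),89);C=onz(nm,*f(cu,cv_),123)
    print(nm,"dial",D,"corner",C,"dist",np.linalg.norm(D-C),"exp",np.hypot(90,310))
    w=C-D;th=np.arctan2(w[1],w[0])-np.arctan2(310,90);print("th",th)
    R=np.array([[np.cos(th),-np.sin(th)],[np.sin(th),np.cos(th)]]);O=(C+D)/2-R@[30,10];print("O",O)
    L=lambda p:R.T@(p-O)
    for b in blobs(im,(2,150,110),(16,255,255),bt): print("orange",b,L(onz(nm,b[0],b[1],81))-[-15,-145])
    for b in blobs(im,(95,90,100),(115,255,255),bt,5): print("cap",np.round(b,1),onz(nm,b[0],b[1],183),L(onz(nm,b[0],b[1],183)))
    if nm=="top":
        for k,uv,z in(("heelfront",(128,258),150),("toefront",(435,366),150),("toerear",(462,290),150),("posttop",(137,283),145),("jarlid",(174,424),175),("deckTL",(470,95),80),("deckBR",(765,385),80),("deckBL",(548,428),80),("platfront",(530,445),105)):print(k,L(onz(nm,*f(*uv),z)))
        for uv in((588,272),(655,215)): print("bar end",L(onz(nm,*f(*uv),121)))
        for uv in((600,260),(628,230)): print("white",L(onz(nm,*f(*uv),121)))
    else:
        for k,uv,z in(("posttop",(182,340),145),("postfoot",(185,380),105),("heelfront",(155,322),150),("toefront",(455,218),150),("jarlid",(315,358),175),("bartop",(487,85),121),("bartop2",(486,150),121)):print(k,L(onz(nm,*f(*uv),z)))
E
```

```text
top dial [ 577.35 -143.66] corner [586.89 179.15] dist 322.9510995846515 exp 322.80024783137947
th 0.25301666797469213
O [555.58   0.55]
orange (np.float64(314.0), np.float64(176.5), np.int32(4)) [22.77 34.37]
cap [239.4 170.8  20. ] [580.38 118.72] [ 53.59 108.2 ]
cap [246.8 173.8  16. ] [572.01  97.04] [40.06 89.31]
cap [254.5 176.   16. ] [565.97  74.53] [28.58 69.02]
cap [236.6 178.1  17. ] [558.65 126.32] [ 34.46 120.99]
cap [261.7 178.8  16. ] [558.07  53.45] [15.65 50.59]
cap [244.3 180.9  16. ] [550.76 103.64] [ 21.15 101.01]
cap [269.2 181.5  16. ] [550.57  31.34] [ 2.86 31.06]
cap [251.5 183.5  14. ] [543.62  82.58] [ 8.96 82.41]
cap [266.5 189.   16. ] [528.31  38.75] [-16.84  43.81]
cap [291.4 189.2  16. ] [529.04 -33.3 ] [-34.16 -26.13]
cap [273.7 191.3  15. ] [521.88  17.69] [-28.33  25.03]
cap [281.4 194.1  15. ] [514.32  -4.6 ] [-41.24   5.34]
cap [288.6 196.9  15. ] [506.35 -25.52] [-54.19 -12.92]
heelfront [ 28.9  133.93]
toefront [-70.19 -18.92]
toerear [-31.87 -43.6 ]
posttop [ 14.91 132.36]
jarlid [-72.46 128.28]
deckTL [ 94.   -81.17]
deckBR [-114.46 -207.33]
de
[... 479 characters left out ...]
 [513.76  -4.15] [-40.3    0.59]
cap [244.8 185.   10. ] [558.79  54.14] [18.15 45.41]
cap [237.  187.5  16. ] [565.77  75.82] [30.45 64.58]
cap [255.8 188.3  18. ] [529.38  39.89] [-13.93  39.17]
cap [263.7 186.   13. ] [521.45  18.44] [-27.08  20.46]
cap [229.2 190.2  12. ] [572.24  97.69] [42.31 84.06]
cap [220.6 192.6  13. ] [580.55 120.22] [ 56.11 103.71]
cap [239.8 193.3  18. ] [544.22  83.68] [11.64 77.69]
cap [231.4 195.6  17. ] [552.8  105.59] [25.53 96.67]
cap [223.4 198.2  19. ] [559.73 127.2 ] [ 37.77 115.78]
posttop [ 14.45 133.78]
postfoot [ 17.54 132.07]
heelfront [ 32.06 134.59]
toefront [-66.95 -24.35]
jarlid [-69.2  123.77]
bartop [  -9.4  -159.54]
bartop2 [ -39.36 -108.23]
```

Both views agree on the cap positions to about 1 mm. The rack is about 33° off the rail, with the post about 13 mm in from its end and 5 mm in front, so the ranges given are met. I'll grip the free end across its width with fingertips above the rail top, then swing it. First I need the helper for the move deltas.

```bash
cat >> h.py <<'E'
from scipy.spatial.transform import Rotation as Rn
TH=0.253;O=np.array([555.2,1.2]);c_,s_=np.cos(TH),np.sin(TH);RS=np.array([[c_,-s_],[s_,c_]])
def delta(x,y,z,yawy):
    "tool shift/turn to TCP x,y,z (world), tool y along world angle yawy (mod pi), pointing down"
    o=get_obs();R=Rn.from_rotvec(o["orientation"]).as_matrix();p=o["ee_pos"]
    best=None
    for k in(0,np.pi):
        a=yawy+k;Y=np.array([np.cos(a),np.sin(a),0]);Z=np.array([0,0,-1.]);X=np.cross(Y,Z)
        r=Rn.from_matrix(R.T@np.c_[X,Y,Z]).as_rotvec()
        print("  shift",R.T@(np.array([x,y,z])-p),"turn",np.round(r,4),"q6",o["qpos"][5])
def racktcp(phi,s,g,a):
    "shaker-frame rack pose -> world xy of point a along rack, tool-y angle"
    d=np.array([-np.sin(phi),-np.cos(phi)]);n=np.array([np.cos(phi),-np.sin(phi)])
    h=np.array([15,135])+(30+g)*n-s*d
    return O+RS@(h+a*d),TH-phi,h
E
python3 - <<'E'
from h import *
print(racktcp(np.radians(33.2),13,5.5,150))
delta(526,-5.6,250,np.radians(-18.7))
E
```

```text
(array([525.62,  -5.49]), np.float64(-0.32644931166211744), array([ 51.82, 126.44]))
  shift [ 468.6  -385.61  -27.44] turn [-0.   -0.   -0.78] q6 -0.01901776803098147
  shift [ 468.6  -385.61  -27.44] turn [-0.    0.    2.36] q6 -0.01901776803098147
```

```bash
python3 -m jog '{"delta_rot":[[0,0,0],[0,0,0],[0,0,0],[0,0,0],[0,0,0]],"translation":[[38,-31,-20],[77,-63,-30],[116,-95,-30],[155,-127,-30],[193,-159,-30]],"hand":[1,1,1,1,1]}'
python3 -m jog '{"delta_rot":[[0,0,-0.13],[0,0,-0.26],[0,0,-0.39],[0,0,-0.52],[0,0,-0.65]],"translation":[[38,-31,0],[77,-63,0],[116,-95,0],[155,-127,0],[193,-159,0]],"hand":[1,1,1,1,1]}'
python3 - <<'E'
from h import *
delta(525.8,-5.5,250,np.radians(-18.7))
E
```

```text
t: 0.6
ee_pos: [378.5, -334.1, 252.6]
orientation: [-3.059, -0.717, -0.0]
ft_force: [-0.4, -0.2, 0.0]
width: 87.8
t: 1.1
ee_pos: [480.2, -106.7, 252.6]
orientation: [2.665, 1.663, -0.0]
ft_force: [1.2, -0.5, -0.8]
width: 87.6
  shift [110.91  -3.53   2.63] turn [ 0.    0.   -0.13] q6 0.21205016920372902
  shift [110.91  -3.53   2.63] turn [ 0.   -0.    3.01] q6 0.21205016920372902
```

```bash
python3 -m jog '{"delta_rot":[[0,0,-0.07],[0,0,-0.13],[0,0,-0.13],[0,0,-0.13],[0,0,-0.13]],"translation":[[45,-2,0],[90,-3,0],[111,-3.5,2],[111,-3.5,35],[111,-3.5,50]],"hand":[1,1,1,1,1]}'
python3 - <<'E'
from h import *
im=optics.get_image("side")[120:270,170:350];cv2.imwrite("pics/s1.png",cv2.resize(np.ascontiguousarray(im[:,:,::-1]),None,fx=4,fy=4,interpolation=2))
delta(525.8,-5.5,128,np.radians(-18.7))
E
```

```text
t: 1.6
ee_pos: [525.2, -6.5, 200.7]
orientation: [-2.553, -1.828, 0.003]
ft_force: [-1.0, -0.7, -0.4]
width: 87.7
  shift [ 2.13  1.8  70.79] turn [-0.01  0.   -0.  ] q6 0.29279896537203215
  shift [ 2.13  1.8  70.79] turn [0.   0.01 3.14] q6 0.29279896537203215
```

View pics/s1.png

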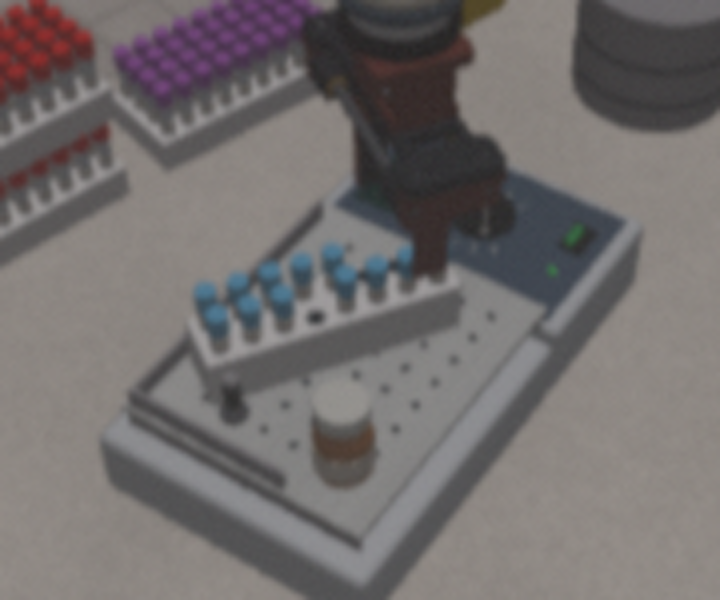

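The front finger stands just in front of the rack near its free end, clear of the tubes, so I'll descend and close.

```bash
python3 -m jog '{"delta_rot":[[0,0,0],[0,0,0],[0,0,0],[0,0,0],[0,0,0]],"translation":[[0,0,25],[0,0,50],[0,0,65],[0,0,71],[0,0,71]],"hand":[1,1,1,1,1]}'
python3 -m jog '{"delta_rot":[[0,0,0],[0,0,0],[0,0,0],[0,0,0],[0,0,0]],"translation":[[0,0,0],[0,0,0],[0,0,0],[0,0,0],[0,0,0]],"hand":[0.3,0,-0.5,-1,-1]}'
python3 -m jog '{"delta_rot":[[0,0,0],[0,0,0],[0,0,0],[0,0,0],[0,0,0]],"translation":[[0,0,0],[0,0,0],[0,0,0],[0,0,0],[0,0,0]],"hand":[-1,-1,-1,-1,-1]}'
python3 - <<'E'
from h import *
o=get_obs();p=o["ee_pos"];print(p,o["width"],o["ft_force"],o["moment"])
# rack direction from the tool: x axis
R=Rn.from_rotvec(o["orientation"]).as_matrix();print(R)
t=optics.get_image("top")
print([np.r_[onz("top",b[0],b[1],183),RS.T@(onz("top",b[0],b[1],183)-O)] for b in blobs(t,(95,90,100),(115,255,255),(225,160,300,210),8)])
E
```

```text
t: 2.15
ee_pos: [525.8, -7.8, 131.3]
orientation: [-2.556, -1.826, 0.002]
ft_force: [-0.4, 0.6, 0.2]
width: 87.4
t: 2.65
ee_pos: [526.1, -7.6, 132.0]
orientation: [2.556, 1.826, 0.001]
ft_force: [-1.0, 0.2, 1.4]
width: 51.2
t: 3.15
ee_pos: [525.7, -7.6, 131.9]
orientation: [-2.556, -1.826, 0.001]
ft_force: [-3.7, -0.1, 5.1]
width: 47.7
[525.71  -7.61 131.87] 47.650937291716666 [-3.67 -0.12  5.11] [0.13 0.6  0.18]
[[ 0.32  0.95 -0.  ]
 [ 0.95 -0.32  0.  ]
 [-0.   -0.   -1.  ]]
[array([580.38, 118.72,  53.79, 107.48]), array([573.5 ,  96.91,  41.67,  88.08]), array([558.82, 126.03,  34.75, 119.95]), array([550.93, 103.36,  21.44,  99.97]), array([544.37,  82.24,   9.8 ,  81.17])]
```

Gripped at 47.7 mm and the rack hasn't shifted. Next, the swing waypoints in each call's tool axes.

```bash
python3 - <<'E'
from h import *
ph=[33.2,31,29,27,25,23,21,19,17,15,13,11,9,7,5,3,1.5,0]
g=np.interp(ph,[0,25,33.2],[2.5,2.5,5.5])
W=[racktcp(np.radians(f),13,gg,152) for f,gg in zip(ph,g)]
for k in range(0,17,5):
    a=W[k][1];Y=np.array([np.cos(a),np.sin(a)]);X=np.array([-Y[1],Y[0]]) # tool x=(.32,.95): +90 of y
    if k==0: print("tool y",Y,"x",X)
    print("call",k//5,[ [round(float(X@(w[0]-W[k][0])),1),round(float(Y@(w[0]-W[k][0])),1),round(-float(w[1]-a),3)] for w in W[k+1:k+6]])
E
```

```text
tool y [ 0.95 -0.32] x [0.32 0.95]
call 0 [[1.4, 4.5, -0.038], [2.9, 8.6, -0.073], [4.4, 12.5, -0.108], [6.1, 16.5, -0.143], [8.0, 21.1, -0.178]]
call 1 [[1.2, 4.8, -0.035], [2.6, 9.6, -0.07], [4.2, 14.4, -0.105], [5.9, 19.0, -0.14], [7.8, 23.6, -0.175]]
call 2 [[1.2, 4.8, -0.035], [2.6, 9.6, -0.07], [4.2, 14.4, -0.105], [5.9, 19.0, -0.14], [7.8, 23.6, -0.175]]
call 3 [[0.9, 3.6, -0.026], [1.9, 7.2, -0.052]]
```

```bash
python3 -m jog '{"delta_rot":[[0,0,-0.038],[0,0,-0.073],[0,0,-0.108],[0,0,-0.143],[0,0,-0.178]],"translation":[[1.4,4.5,0],[2.9,8.6,0],[4.4,12.5,0],[6.1,16.5,0],[8,21.1,0]],"hand":[-1,-1,-1,-1,-1]}'
python3 -m jog '{"delta_rot":[[0,0,-0.035],[0,0,-0.07],[0,0,-0.105],[0,0,-0.14],[0,0,-0.175]],"translation":[[1.2,4.8,0],[2.6,9.6,0],[4.2,14.4,0],[5.9,19,0],[7.8,23.6,0]],"hand":[-1,-1,-1,-1,-1]}'
python3 - <<'E'
from h import *
o=get_obs();R=Rn.from_rotvec(o["orientation"]).as_matrix();print(o["ee_pos"],np.arctan2(R[1,1],R[0,1]),o["ft_force"],o["moment"])
print(racktcp(np.radians(13),13,2.5,152))
t=optics.get_image("top")
for b in blobs(t,(95,90,100),(115,255,255),(225,155,300,210),8): print(b,RS.T@(onz("top",b[0],b[1],183)-O))
cv2.imwrite("pics/t2.png",cv2.resize(np.ascontiguousarray(t[140:235,215:315,::-1]),None,fx=6,fy=6,interpolation=2))
E
```

```text
t: 3.7
ee_pos: [547.8, -7.4, 131.9]
orientation: [-2.382, -2.047, 0.003]
ft_force: [-6.0, -1.7, 8.4]
width: 47.9
t: 4.2
ee_pos: [572.5, -3.3, 131.9]
orientation: [-2.194, -2.248, 0.003]
ft_force: [-5.3, -2.4, 5.2]
width: 47.9
[572.54  -3.34 131.87] 0.024392835995490192 [-5.27 -2.36  5.2 ] [-0.51  0.72  0.  ]
(array([572.05,  -2.45]), np.float64(0.02610719724073715), array([ 49.59, 140.36]))
(np.float64(242.13636363636363), np.float64(170.36363636363637), np.int32(22)) [53.4  99.56]
(np.float64(249.8), np.float64(170.46666666666667), np.int32(15)) [47.96 77.94]
(np.float64(234.3684210526316), np.float64(170.94736842105263), np.int32(19)) [ 56.92 121.93]
(np.float64(242.38888888888889), np.float64(178.72222222222223), np.int32(18)) [ 29.03 104.28]
(np.float64(249.55555555555554), np.float64(178.22222222222223), np.int32(9)) [25.68 83.72]
(np.float64(234.41176470588235), np.float64(178.88235294117646), np.int32(17)) [ 33.9  126.91]
```

View pics/t2.png

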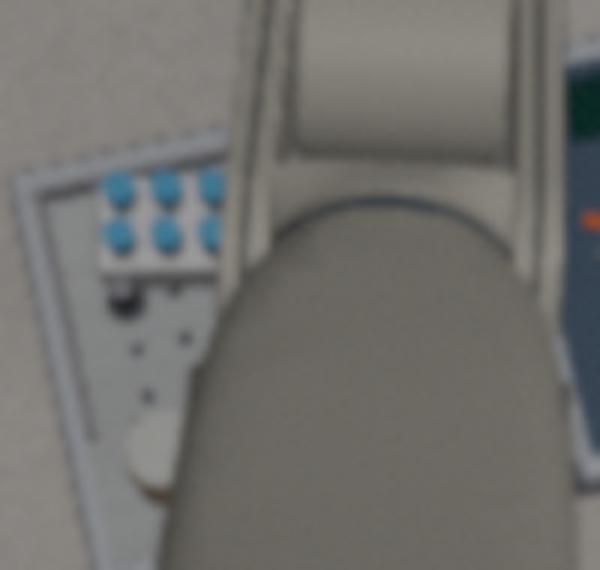

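The rack's end is still behind the post at about (125,300), with the tubes turned parallel to the world y axis and small forces. I'll finish the swing.

```bash
python3 -m jog '{"delta_rot":[[0,0,-0.035],[0,0,-0.07],[0,0,-0.105],[0,0,-0.14],[0,0,-0.175]],"translation":[[1.2,4.8,0],[2.6,9.6,0],[4.2,14.4,0],[5.9,19,0],[7.8,23.6,0]],"hand":[-1,-1,-1,-1,-1]}'
python3 -m jog '{"delta_rot":[[0,0,-0.026],[0,0,-0.052],[0,0,-0.052]],"translation":[[0.9,3.6,0],[1.9,7.2,0],[1.9,7.2,0]],"hand":[-1,-1,-1]}'
python3 - <<'E'
from h import *
o=get_obs();R=Rn.from_rotvec(o["orientation"]).as_matrix();print(o["ee_pos"],np.arctan2(R[1,1],R[0,1]),o["ft_force"],o["moment"])
print(racktcp(0,13,2.5,152))
t=optics.get_image("top")
for b in blobs(t,(95,90,100),(115,255,255),(225,150,300,210),8): print(np.round(b),RS.T@(onz("top",b[0],b[1],183)-O))
E
```

```text
t: 4.75
ee_pos: [596.2, 5.0, 131.9]
orientation: [-1.99, -2.431, 0.002]
ft_force: [-4.2, -2.9, 6.2]
width: 47.6
t: 5.05
ee_pos: [603.5, 8.5, 131.9]
orientation: [1.926, 2.481, -0.001]
ft_force: [-0.9, -1.8, 3.6]
width: 47.9
[603.46   8.52 131.89] 0.2504651852063058 [-0.92 -1.76  3.63] [-0.43  0.35  0.29]
(array([602.19,   9.22]), 0.253, array([ 47.5, 148. ]))
[239. 169.  17.] [ 59.4 108.8]
[246. 168.   8.] [59.46 88.17]
[231. 171.  19.] [ 59.03 131.49]
[240. 177.  18.] [ 36.15 108.63]
[233. 179.  15.] [ 34.88 131.68]
```

The rack is now parallel to the rail, its centre line at x 47 and its heel at y about 146. I'll slide it about 18 mm to the end stop and ease it rearward.

```bash
python3 -m jog '{"delta_rot":[[0,0,0],[0,0,0],[0,0,0],[0,0,0],[0,0,0]],"translation":[[4,0.5,0],[8,1,0],[11,1.5,0],[14,2,0],[15,2,0]],"hand":[-1,-1,-1,-1,-1]}'
python3 -m jog '{"delta_rot":[[0,0,0],[0,0,0],[0,0,0],[0,0,0],[0,0,0]],"translation":[[1,0,0],[2,0,0],[3,0,0],[4,0,0],[4,0,0]],"hand":[-1,-1,-1,-1,-1]}'
```

```text
t: 5.6
ee_pos: [601.8, 24.1, 131.9]
orientation: [1.926, 2.481, 0.001]
ft_force: [1.1, -5.8, 4.6]
width: 47.7
t: 6.1
ee_pos: [601.3, 25.9, 131.9]
orientation: [1.925, 2.479, -0.002]
ft_force: [3.5, -13.3, 3.6]
width: 47.8
```

```bash
python3 -m jog '{"delta_rot":[[0,0,0],[0,0,0],[0,0,0],[0,0,0]],"translation":[[0.7,0,0],[1.5,0,0],[1.5,0,0],[1.5,0,0]],"hand":[-1,-1,-1,-1]}'
python3 -m jog '{"delta_rot":[[0,0,0],[0,0,0],[0,0,0],[0,0,0]],"translation":[[0,1,0],[0,2,0],[0,2.5,0],[0,2.5,0]],"hand":[-1,-1,-1,-1]}'
python3 - <<'E'
from h import *
o=get_obs();print(o["ee_pos"],RS.T@(o["ee_pos"][:2]-O),o["ft_force"],o["moment"])
t=optics.get_image("top")
for b in blobs(t,(95,90,100),(115,255,255),(225,150,300,210),8): print(np.round(b),RS.T@(onz("top",b[0],b[1],183)-O))
E
```

```text
t: 6.5
ee_pos: [601.3, 25.9, 132.0]
orientation: [1.924, 2.478, -0.003]
ft_force: [4.3, -20.2, 3.3]
width: 48.0
t: 6.9
ee_pos: [601.4, 26.0, 131.9]
orientation: [1.925, 2.481, -0.009]
ft_force: [-4.7, -23.4, 9.9]
width: 47.8
[601.43  26.03 131.89] [50.97 12.47] [ -4.7  -23.4    9.86] [-3.83  0.72  0.21]
[226. 172.  14.] [ 60.25 146.76]
[233. 170.  17.] [ 61.65 125.83]
[235. 177.  17.] [ 38.89 125.28]
[227. 179.  16.] [ 38.55 148.84]
```

End stop contact is clear: no more travel, force up to 23 N. Next I'll ease off that push and test the rear contact on its own.

```bash
python3 -m jog '{"delta_rot":[[0,0,0],[0,0,0],[0,0,0],[0,0,0],[0,0,0]],"translation":[[-3,0,0],[-4,0,0],[-4,1,0],[-4,2,0],[-4,2,0]],"hand":[-1,-1,-1,-1,-1]}'
python3 - <<'E'
from h import *
o=get_obs();print(RS.T@(o["ee_pos"][:2]-O),RS.T@o["ft_force"][:2],o["moment"])
E
```

```text
t: 7.45
ee_pos: [601.6, 25.9, 132.0]
orientation: [-1.923, -2.477, 0.009]
ft_force: [-14.3, -6.7, 19.7]
width: 47.7
[51.1 12.3] [-15.53  -2.89] [-1.32  2.33  0.23]
```

The rear rail is in contact too (15 N, no travel, x = 51). I'll re-seat against the end stop, relax, open and rise.

```bash
python3 -m jog '{"delta_rot":[[0,0,0],[0,0,0],[0,0,0],[0,0,0],[0,0,0]],"translation":[[2,-2,0],[3,-3,0],[2,-3.5,0],[0.5,-3.5,0],[0.5,-3.5,0]],"hand":[-1,-1,-1,-1,-1]}'
python3 -m jog '{"delta_rot":[[0,0,0],[0,0,0],[0,0,0],[0,0,0],[0,0,0]],"translation":[[0,0,0],[0,0,0],[0,0,0],[0,0,0],[0,0,0]],"hand":[0,0.5,1,1,1]}'
python3 -m jog '{"delta_rot":[[0,0,0],[0,0,0],[0,0,0],[0,0,0],[0,0,0]],"translation":[[0,0,-20],[0,0,-60],[0,0,-100],[0,0,-100],[0,0,-100]],"hand":[1,1,1,1,1]}'
python3 - <<'E'
from h import *
o=get_obs();R=Rn.from_rotvec(o["orientation"]).as_matrix();print(R)
side=optics.get_image("side");cv2.imwrite("pics/s3.png",cv2.resize(np.ascontiguousarray(side[120:270,170:350,::-1]),None,fx=4.4,fy=4,interpolation=2)[:600])
for b in blobs(side,(95,90,100),(115,255,255),(190,145,340,270),5): print(np.round(b),RS.T@(onz("side",b[0],b[1],183)-O))
E
```

```text
t: 7.95
ee_pos: [601.4, 25.8, 131.9]
orientation: [-1.927, -2.48, 0.001]
ft_force: [-2.4, -5.4, 7.1]
width: 47.7
t: 8.45
ee_pos: [601.7, 26.4, 131.3]
orientation: [-1.927, -2.481, 0.0]
ft_force: [0.3, -0.1, -0.0]
width: 76.4
t: 8.95
ee_pos: [602.3, 26.2, 232.5]
orientation: [1.926, 2.48, 0.002]
ft_force: [-0.3, -0.7, -0.5]
width: 87.9
[[-0.25  0.97  0.  ]
 [ 0.97  0.25  0.  ]
 [-0.    0.   -1.  ]]
[244. 166.  10.] [62.55 -9.95]
[251. 169.  11.] [39.52 -9.96]
[246. 173.  19.] [40.56 11.43]
[242. 178.  19.] [38.77 34.52]
[230. 180.  13.] [61.77 59.03]
[237. 183.  17.] [38.14 57.55]
[225. 185.  17.] [61.27 81.05]
[219. 191.  15.] [ 61.57 104.84]
[226. 194.  18.] [ 39.64 103.54]
[214. 196.  15.] [ 61.33 126.98]
[221. 199.  18.] [ 38.82 126.57]
[209. 201.  16.] [ 61.1  150.75]
[216. 205.  20.] [ 38.41 149.67]
```

View pics/s3.png

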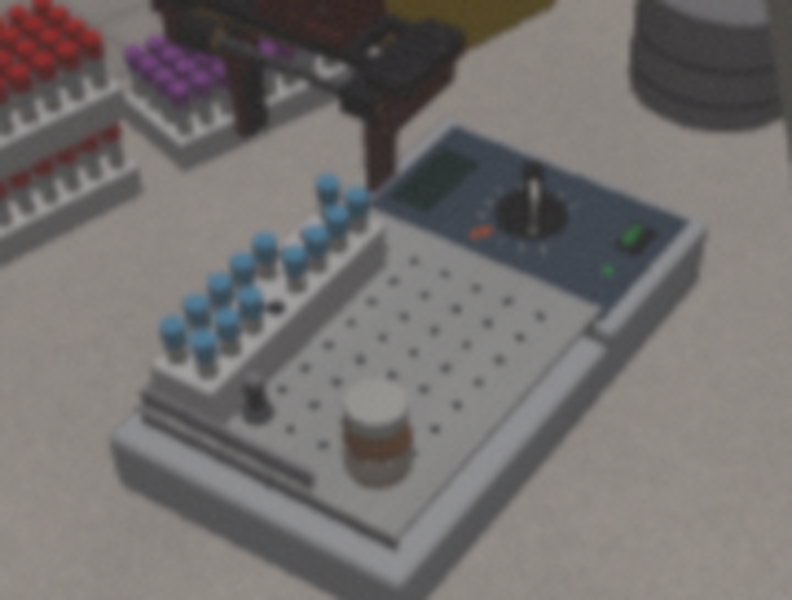

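The rack lies along the rear rail with its end at the stop: heel y about 165.1, centre line x about 50. Now I'll get the dial bar's angle from the unobstructed first top picture.

```bash
python3 - <<'E'
from h import *
t=cv2.imread("pics/top0.png");g=cv2.cvtColor(t,cv2.COLOR_BGR2GRAY).astype(float)[165:198,310:345]
D=RS@[-15,-145]+O;print("dial world",D, "skirt px",proj("top",[*D,89]),"bar top px",proj("top",[*D,121]))
cx,cy=proj("top",[*D,121])
print(g[6:26,8:28].astype(int))
yy,xx=np.mgrid[165:198,310:345];w=np.where(np.hypot(xx-cx,yy-cy)<6.5,np.clip(g-75,0,None),0)
pts=np.array([onz("top",x,y,121) for x,y in zip(xx[w>0],yy[w>0])]);ww=w[w>0]
m=np.average(pts,axis=0,weights=ww);C=np.cov((pts-m).T,aweights=ww);e,v=np.linalg.eigh(C);print("n",len(ww),"white centre rel (shaker)",RS.T@(m-D),"eig",e,"dir shaker",RS.T@v[:,1])
a=np.arctan2(*(RS.T@v[:,1])[::-1]);print("line angle deg shaker",np.degrees(a))
mk=np.array([22.77,34.37]);print("mark deg",np.degrees(np.arctan2(mk[1],mk[0])))
E
```

```text
dial world [ 576.97 -142.94] skirt px [326.53 180.56] bar top px [327.51 178.34]
[[ 73  69  64  68  78  82  68  63  63  69  72  65  64  68  79  81  70  65
   65  65]
 [ 86  81  70  66  69  69  60  53  52  53  55  55  54  60  70  72  66  64
   66  63]
 [ 89  87  74  62  54  50  40  33  31  33  35  34  35  41  48  55  59  65
   70  69]
 [ 80  81  70  52  39  30  25  23  22  23  18  19  24  25  29  39  57  74
   82  77]
 [ 67  65  53  36  27  23  23  23  19  20  18  20  21  24  24  33  55  80
   91  82]
 [ 65  55  38  27  24  21  21  21  19  18  18  21  22  21  26  31  52  74
   82  74]
 [ 64  49  30  21  21  22  20  26  36  40  33  24  22  20  16  24  41  60
   67  66]
 [ 59  40  28  22  20  23  27  50  75  81  59  31  20  16  16  24  35  52
   64  68]
 [ 54  37  23  18  23  30  52  82 105 102  69  33  19  14  21  25  32  51
   66  74]
 [ 52  33  23  24  28  51  83 107 111  89  49  23  17  23  21  26  35  51
   67  76]
 [ 55  32  20  24  45  81 108 112  91  59  27  19  19  23  23  26  31  49
   63  68]
 [ 54  34  25  30  63 100 112  93  58  27  17  22  24  23  24  26  34  50
   64  68]
 [ 56  39  26  33  65  90  88  60  28  19  20  23  24  26  25  28  37  54
   67  72]
 [ 60  49  36  43  59  62  48  31  18  23  21  25  23  23  27  30  43  60
   73  81]
 [ 71  61  53  63  68  47  25  19  19  24  24  23  24  27  31  43  53  65
   73  80]
 [ 80  69  62  70  73  46  22  17  24  23  25  26  27  32  42  54  61  66
   68  71]
 [ 81  69  63  61  56  38  27  25  27  25  27  29  32  41  55  61  64  67
   66  66]
 [ 72  66  66  65  59  49  44  38  37  35  37  40  47  55  63  66  66  66
   65  66]
 [ 66  69  75  77  67  61  58  55  49  52  52  55  61  65  66  66  66  65
   66  68]
 [ 66  71  83  86  73  66  65  62  62  63  63  65  66  66  67  66  67  66
   68  66]]
n 17 white centre rel (shaker) [-5.36  9.23] eig [ 3.3  28.09] dir shaker [-0.54  0.84]
line angle deg shaker 122.6852343708866
mark deg 56.47567156902161
```

```bash
python3 - <<'E'
from h import *
delta(577,-143,180,np.radians(46.6))
E
```

```text
shift [-157.86  -65.52   51.13] turn [-0.   -0.   -0.56] q6 -0.22652855478687622
  shift [-157.86  -65.52   51.13] turn [-0.    0.    2.58] q6 -0.22652855478687622
```

```bash
python3 -m jog '{"delta_rot":[[0,0,-0.13],[0,0,-0.26],[0,0,-0.4],[0,0,-0.5],[0,0,-0.56]],"translation":[[-40,-17,0],[-80,-34,0],[-120,-50,0],[-158,-65.5,0],[-158,-65.5,0]],"hand":[1,1,1,1,1]}'
python3 -m jog '{"delta_rot":[[0,0,0],[0,0,0],[0,0,0],[0,0,0],[0,0,0]],"translation":[[0,0,30],[0,0,70],[0,0,85],[0,0,90],[0,0,90]],"hand":[1,1,1,1,1]}'
python3 - <<'E'
from h import *
delta(577,-143,96,np.radians(46.6))
s=optics.get_image("side");cv2.imwrite("pics/s4.png",cv2.resize(np.ascontiguousarray(s[110:235,230:380,::-1]),None,fx=4.8,fy=4.8,interpolation=2))
E
```

```text
t: 9.5
ee_pos: [575.8, -147.1, 229.5]
orientation: [-1.166, -2.914, 0.002]
ft_force: [0.5, 1.3, 0.2]
width: 87.4
t: 10.0
ee_pos: [577.3, -143.0, 141.0]
orientation: [-1.165, -2.915, 0.0]
ft_force: [-0.9, 0.2, 0.7]
width: 87.9
  shift [ 0.13 -0.13 45.  ] turn [-0. -0. -0.] q6 -1.0731290481684852
  shift [ 0.13 -0.13 45.  ] turn [-0.    0.    3.14] q6 -1.0731290481684852
```

View pics/s4.png

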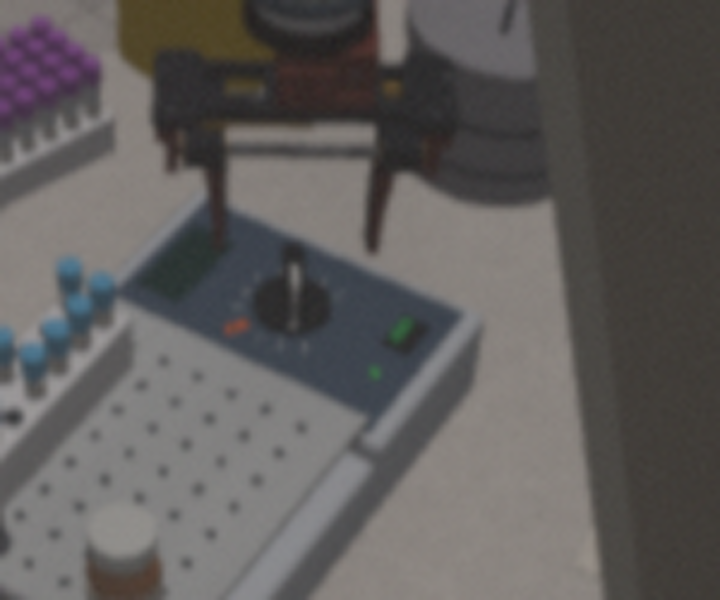

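The fingers stand either side of the bar, at (218,240) and (373,245) with the bar at (293,285). Descend and close, and take the mark's bearing from this view too.

```bash
python3 -m jog '{"delta_rot":[[0,0,0],[0,0,0],[0,0,0],[0,0,0],[0,0,0]],"translation":[[0,0,20],[0,0,38],[0,0,44],[0,0,44],[0,0,44]],"hand":[1,1,1,1,0.2]}'
python3 -m jog '{"delta_rot":[[0,0,0],[0,0,0],[0,0,0],[0,0,0],[0,0,0]],"translation":[[0,0,0],[0,0,0],[0,0,0],[0,0,0],[0,0,0]],"hand":[-0.3,-0.6,-1,-1,-1]}'
python3 -m jog '{"delta_rot":[[0,0,0],[0,0,0],[0,0,0]],"translation":[[0,0,0],[0,0,0],[0,0,0]],"hand":[-1,-1,-1]}'
python3 - <<'E'
from h import *
o=get_obs();print(o["ee_pos"],o["moment"],o["qpos"])
S=lambda u,v:((u+.5)/4.8-.5+230,(v+.5)/4.8-.5+110)
D=onz("side",*S(291,304),89);M=onz("side",*S(237,327),81);r=RS.T@(M-D);print("side mark",r,np.hypot(*r),np.degrees(np.arctan2(r[1],r[0])))
im=cv2.cvtColor(cv2.imread("pics/top0.png"),cv2.COLOR_BGR2RGB).astype(float)[168:186,305:322]
w=np.clip(im[:,:,0]-im[:,:,2]-5,0,None);yy,xx=np.mgrid[168:186,305:322];u,v=(w*xx).sum()/w.sum(),(w*yy).sum()/w.sum()
D=RS@[-15,-145]+O;r=RS.T@(onz("top",u,v,81)-D);print("top mark",u,v,r,np.hypot(*r),np.degrees(np.arctan2(r[1],r[0])))
E
```

```text
t: 10.55
ee_pos: [578.5, -143.4, 98.9]
orientation: [1.166, 2.915, 0.0]
ft_force: [-0.1, -0.1, -0.8]
width: 83.1
t: 11.05
ee_pos: [577.6, -143.3, 97.8]
orientation: [1.166, 2.917, 0.0]
ft_force: [0.8, -0.1, 0.2]
width: 43.4
t: 11.35
ee_pos: [577.5, -143.2, 97.6]
orientation: [-1.166, -2.917, 0.0]
ft_force: [-0.3, 0.9, -0.6]
width: 19.6
[ 577.53 -143.24   97.62] [ 0.04 -0.14 -0.03] [-0.26  0.55  1.77  0.    0.82 -1.07]
side mark [22.34 30.6 ] 37.89075305587441 53.865577385382146
top mark 314.2369942196532 176.48901734104047 [22.84 32.92] 40.0721737052469 55.24769461046408
```

```bash
python3 -m jog '{"delta_rot":[[0,0,0],[0,0,0],[0,0,0],[0,0,0],[0,0,0]],"translation":[[0,0,0],[0,0,0],[0,0,0],[0,0,0],[0,0,0]],"hand":[-1,-1,-1,-1,-1]}'
python3 -m jog '{"delta_rot":[[0,0,0.1],[0,0,0.2],[0,0,0.3],[0,0,0.4],[0,0,0.5]],"translation":[[0,0,0],[0,0,0],[0,0,0],[0,0,0],[0,0,0]],"hand":[-1,-1,-1,-1,-1]}'
```

```text
t: 11.85
ee_pos: [577.4, -143.4, 97.6]
orientation: [-1.166, -2.917, 0.0]
ft_force: [-1.9, -1.4, 1.1]
width: 13.9
t: 12.35
ee_pos: [576.9, -143.7, 97.7]
orientation: [-1.856, -2.534, 0.002]
ft_force: [-3.7, -3.8, 2.3]
width: 13.8
```

Gripped at 13.9 mm and turning with small forces. I'll make the rest of the turn, then open and rise to look.

```bash
python3 -m jog '{"delta_rot":[[0,0,0.14],[0,0,0.28],[0,0,0.42],[0,0,0.56],[0,0,0.67]],"translation":[[0,0,0],[0,0,0],[0,0,0],[0,0,0],[0,0,0]],"hand":[-1,-1,-1,-1,-1]}'
python3 -m jog '{"delta_rot":[[0,0,0],[0,0,0],[0,0,0],[0,0,0],[0,0,0]],"translation":[[0,0,0],[0,0,0],[0,0,0],[0,0,0],[0,0,0]],"hand":[-1,-1,0,1,1]}'
python3 -c "
from h import *
o=get_obs();R=Rn.from_rotvec(o['orientation']).as_matrix();print('tool y deg shaker+90',np.degrees(np.arctan2(R[1,1],R[0,1])-TH)+90,o['width'])"
```

```text
t: 12.85
ee_pos: [576.0, -143.7, 97.6]
orientation: [-2.586, -1.781, 0.004]
ft_force: [-6.4, -3.8, 5.2]
width: 14.4
t: 13.35
ee_pos: [578.0, -143.1, 97.7]
orientation: [2.583, 1.788, 0.001]
ft_force: [0.7, 0.4, -0.9]
width: 34.2
tool y deg shaker+90 54.88262799019399 34.16714251406443
```

```bash
python3 -m jog '{"delta_rot":[[0,0,0],[0,0,0],[0,0,0],[0,0,0],[0,0,0]],"translation":[[0,0,0],[0,0,0],[0,0,-20],[0,0,-60],[0,0,-100]],"hand":[1,1,1,1,1]}'
python3 -m jog '{"delta_rot":[[0,0,0],[0,0,0],[0,0,0],[0,0,0],[0,0,0]],"translation":[[0,0,-50],[-40,-20,-50],[-80,-40,-50],[-120,-60,-50],[-160,-80,-50]],"hand":[1,1,1,1,1]}'
```

```text
t: 13.85
ee_pos: [576.9, -143.0, 198.1]
orientation: [-2.582, -1.787, 0.002]
ft_force: [0.6, 0.2, 0.5]
width: 74.5
t: 14.35
ee_pos: [445.1, -265.5, 248.0]
orientation: [2.582, 1.788, 0.0]
ft_force: [0.1, -1.6, 0.0]
width: 87.9
```

```bash
python3 - <<'E'
from h import *
t=optics.get_image("top");s=optics.get_image("side")
a=cv2.resize(np.ascontiguousarray(t[140:240,215:357,::-1]),(568,400),interpolation=2)
b=cv2.resize(np.ascontiguousarray(s[145:245,190:330,::-1]),(230,164),interpolation=2)
d=cv2.resize(np.ascontiguousarray(s[160:192,270:316,::-1]),(230,160),interpolation=2)
c=np.zeros((400,798,3),np.uint8);c[:,:568]=a;c[:164,568:]=b;c[200:360,568:]=d;cv2.imwrite("pics/f.png",c)
D=RS@[-15,-145]+O;cx,cy=proj("top",[*D,121]);g=cv2.cvtColor(t,cv2.COLOR_RGB2GRAY).astype(float)
yy,xx=np.mgrid[165:198,310:345];g=g[165:198,310:345];w=np.where(np.hypot(xx-cx,yy-cy)<6.5,np.clip(g-60,0,None),0)
pts=np.array([onz("top",x,y,121) for x,y in zip(xx[w>0],yy[w>0])]);ww=w[w>0];m=np.average(pts,axis=0,weights=ww)
e,v=np.linalg.eigh(np.cov((pts-m).T,aweights=ww));v=RS.T@v[:,1];m=RS.T@(m-D);print(len(ww),"centre",m,np.degrees(np.arctan2(m[1],m[0])),"line",v,np.degrees(np.arctan2(v[1],v[0]))%180)
for n,im,bx in(("top",t,(220,140,310,215)),("side",s,(190,145,340,270))):
    q=np.array([RS.T@(onz(n,k[0],k[1],183)-O) for k in blobs(im,(95,90,100),(115,255,255),bx,6)]);r=q[q[:,0]>50];f=q[q[:,0]<50];print(n,len(q),"row x",r[:,0].mean(),f[:,0].mean(),"y",q[:,1].min(),q[:,1].max(),"mean",(q[:,1].min()+q[:,1].max())/2)
E
```

```text
18 centre [7.84 8.56] 47.502873652036804 line [0.6 0.8] 52.833567095891595
top 13 row x 61.86275500194699 39.30557547060602 y -11.939537585041084 148.8362765370822 mean 68.44836947602056
side 13 row x 61.358715323077945 39.34089052855939 y -9.958582619689587 150.83152634050592 mean 70.43647186040816
```

View pics/f.png

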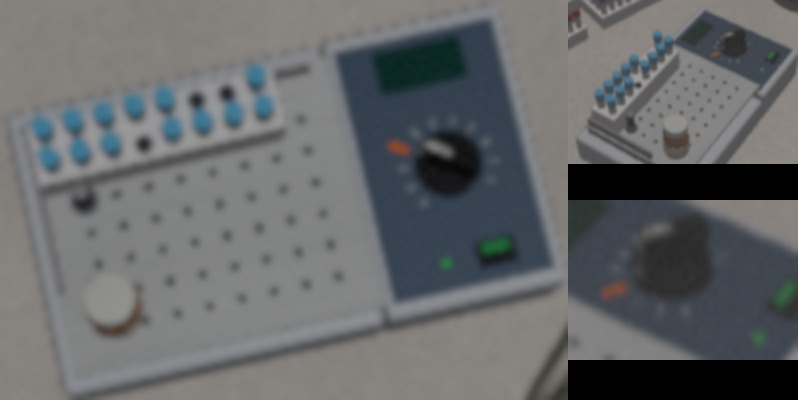

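Final view: the rack lies flush along the rear rail in the corner with the post in front of it. The pointer's white line at (440,150) aims at the orange mark at (399,148), and the jar hasn't moved. Handing in.

```bash
python3 -c "
from workcell import ctrl,get_obs
print(get_obs()['t'],ctrl.close_job())"
```

```text
the job is handed in; nothing more can be done
14.45 None
```

The rack is home against both rails and the dial pointer stands at the orange mark. I handed the job in at 14.5 s; no verdict was given.

**Rack:** I gripped it near its free end at a constant height, with the fingertips above the rails. I swung it about 33° round the post, then slid it until it stopped against the end stop (about 23 N) and the rear rail (about 15 N). The last pictures put its centre line at x 50.3–50.6 mm (51 expected). They put its tucked end at y about 163.4 mm from the top camera and 165.4 mm from the side camera (165 expected). That 2 mm disagreement is within the calibration error.

**Dial:** After the rack was home, I turned it 67° clockwise, released it and moved the arm away. In the rocker's frame the gripper's angle at release was 54.9°, and the pointer line in the top picture read 52.8°. The mark measured 55.2° from the top camera and 53.9° from the side. The worst disagreement is about 2.4° (0.04 rad), and I did not correct it further.

**The rest:** The jar and post look unmoved in the last pictures. I did not check the objects outside those views one by one, but the arm met no unexpected force. The gripper was open and clear of everything at hand-in.

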